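# Sort the grooming kit

## Robot

A 7-joint arm with a two-finger parallel gripper is mounted at the origin on the work surface. World frame = base frame: x ahead of the robot, y to its left, z up, the work surface at z = 0. Lengths are in m, angles in degrees, forces in N, time in s.
With the tool pointing down it reaches from about 0.4 to 0.9 m from the base axis. Payload 5.5 kg.
Tool frame: the origin (TCP) lies midway between the tips of the shut fingers; the grasp point (between the pads) lies 19 mm behind it (manip.grip_depth is the distance from the TCP to the grasp point, in m); z points along the fingers, y is the line along which they close (so a half turn about z gives the same grasp; the last joint's range is limited). The gripper opens to 92 mm and grips with 3 to 60 N. Pads are 19 mm wide; open, the fingers measure 130 mm over their backs; the gripper's body (75 mm by 190 mm) begins 47 mm behind the grasp point.
Start: joints at [-58.831, 28.699, -24.465, 88.831, 12.651, 65.22, -12.049], TCP at [0.18, 0.625, 0.227] pointing down, gripper open.
Joint ranges: [-164.97, 164.97], [-17.58, 116.51], [-87.97, 89.64], [11.32, 138.91], [-80.73, 260.73], [10.89, 115.49], [-147.41, 147.41]. Speed limits (degrees/s): [147.25, 147.25, 180, 180, 180, 180, 180].

## Interface

Orientations are given as a 3x3 rotation matrix whose columns are the frame's x, y, z axes.
In Python, from plant import manip gives the robot as it stands. The module is installed in compiled form; this text tells all that it offers.
- The arm moves only by the tool play_rows, never from a script. Its argument "series" is a list of rows, each a list of 6 numbers: the shift along the tool's x, y, z in mm, then the turn, a rotation vector about the tool's x, y, z in rad. In form: [[tx, ty, tz, ax, ay, az], ...]. A call has 1 to 10 rows; each row is the pose to reach, as a shift and turn from the pose commanded when the call began, along the tool's axes at that moment; what a row does not reach only later rows make up. A row lasts 1/12 s, in which the tool goes at most 41.7 mm and 7.16 degrees, less where a joint would pass 70% of its speed; a pose out of reach is approached as far as the arm can. A call with a gripper value outside its range is refused whole. "gripper" is the gripper command: -1 is fully open, 1 is shut, values between are in proportion, set as the call begins (left out, the last holds). The fingers move at their own pace and stop on an object; "grip_force" is the grip in N (left out, the last holds). Time passes only in rows, so rows that repeat a pose let the fingers close. It gives the time, the measured TCP pose, the force, the opening and the grip force at its end, in the units of the state.
- manip.get_obs(): the state, without advancing time (a new reading comes with each control period).
- manip.capture(name): name is "scene" or "top" or "wrist"; returns (picture, depth): 420x560x3 uint8, red, green, blue; 420x560 float32, m along the optical axis (not along the pixel's ray), 0 where there is no reading.
- manip.get_calibration(name): a dict with "fx", "fy", "cx", "cy" (pixels), "xyz" and "orientation" of the camera in the world; the wrist camera has in their place "hand_eye" (4x4, takes a point from camera to tool coordinates, whose origin is the TCP and whose axes are the flange's). Camera axes: x right, y up, looking along -z (the intrinsics and any distortion apply to the point x, -y, -z); pixel columns grow to the right and rows downward; lengths in m; the calibration is good to about 2 mm. A picture is of the moment at which its call begins: read the wrist's pose just before it. get_calibration takes no time and is no camera call.
- manip.sign_off(): hands the job in; it is judged then, once.
The state is a dict: "time": time; "qpos": joint angles; "qvel": joint speeds; "tau": joint torques, N m; "tool_pos": TCP position; "tool_rot": TCP orientation; "wrist_force": force on the tool from outside, world axes, zero at the start; "moment": the same for the moment, N m; "grip_width": finger opening in m; "gripper_force": force on a finger pad.
Only numpy, scipy, OpenCV 4.12 (cv2) and the standard library are available. Lean on these libraries where they do the work, as an engineer would, in place of code of your own. Each camera call takes 0.05 s, during which the arm holds its last target. There are 200 camera calls.

## Task

Put the grooming things away by kind: both brushes, including the one held in the spring clip (it comes out of the jaws sideways), lying flat next to each other along the larger tray, the curry comb flat in the smaller tray with its grip ridge up, and the orange ball in the steel bowl. Leave the glass jar standing where it is.

Things in the scene. Friction and masses are not known exactly. Their poses are not given: they have to be found in the camera images.
- brush_grey: Grey plastic brush, 140 mm long. Origin mid-length on the handle's axis, x towards the head: round handle 18 mm thick from x = -70 to +15 mm, flat head to +70, 40 wide (y), 18 thick (z; bristles to -z). Lying flat its origin is 9 mm up. Balances at x = +10; about 60 g. Starts level in the clip, origin 69 mm up, jaws at x = -9 to +7; its free handle end (x = -70 to -20) can be gripped from above.
- brush_wood: Brush with brown wooden handle and back, white bristles, 140 mm long. Origin mid-length on the handle's axis, x towards the head: round handle 18 mm thick from x = -70 to +15 mm, flat head to +70, 40 wide (y), 18 thick (z; bristles to -z). Lying flat its origin is 9 mm up. Balances at x = +10; about 60 g. Starts lying flat on the counter.
- curry_comb: Black silicone curry comb: oblong stubbled pad 84 (x) by 52 (y) by 14 mm thick, with a firm grip ridge along the middle of its top, 60 long (x), 18 wide (y), from 14 to 38 mm above the underside. Origin at the centre of the underside, z up. About 90 g.
- ball_center (a point): Centre of the orange rubber ball, 54 mm in diameter, lying on the counter (centre 27 mm up). About 60 g. It can roll.
- ball: The same ball as a body; its origin lies on its skin and turns with it as it rolls, so use ball_center for where it is.
- long_tray: Larger white plastic tray, fixed: 175 (x) by 150 mm (y) outside, 165 by 140 inside, walls 24 mm high, floor 5 mm above the counter. Origin at the centre of its underside. For the two brushes, lying along its x, side by side, about 34 mm either side of the middle line.
- small_tray: Smaller white plastic tray, fixed: 122 (x) by 92 mm (y) outside, 112 by 82 inside, walls 24 mm high, floor 5 mm above the counter. Origin at the centre of its underside. For the curry comb, long side along its x.
- bowl: Open steel bowl, fixed, 140 mm across the rim and 40 mm high, floor about 5 mm thick. Origin at the centre of its underside. For the ball.
- clip_stand: Fixed aluminium stand with spring clip. Origin on the counter under the handle, which lies along its y, head to +y. Clip 16 mm wide (y): flat lower jaw (top 60 mm up), post at x = 12 to 32, 85 high, sprung upper jaw with a lip hanging 3 mm down in front of the handle. The mouth opens to -x: drawn level that way the handle comes out with about 3 N, free after 40 mm; upward the jaw holds it.
- jar: Low glass jar with an aluminium screw lid, 50 mm across, 46 mm high, standing loose among the things; leave it. Origin at the centre of its underside.
Things that resemble listed ones, but are neither listed nor needed, are in the scene too. Of the things shaped like the brush_wood, the brown one is meant. Of the things shaped like the ball, the orange one is meant.

How it is judged (in metres and radians):
At the end, for the whole second after the job is handed in: Both brushes flat and lengthwise (within 0.5 rad) in the larger tray, centres within 30 mm (x) and 68 mm (y) of its centre; comb flat, ridge up in the smaller tray, within 25 mm of centre; ball in the bowl, within 45 mm of its middle; all at rest (0.03 m/s); jar not shifted by 20 mm or tipped (x of brush_grey in the frame of long_tray between -0.03 and 0.03 m and y of brush_grey in the frame of long_tray between -0.068 and 0.068 m and z of brush_grey in the frame of long_tray between 0.008 and 0.02 m and angle between brush_grey's own x axis and vertical between 1.42 and 1.72 rad and x of brush_wood in the frame of long_tray between -0.03 and 0.03 m and y of brush_wood in the frame of long_tray between -0.068 and 0.068 m and z of brush_wood in the frame of long_tray between 0.008 and 0.02 m and angle between brush_wood's own x axis and vertical between 1.42 and 1.72 rad and x of curry_comb in the frame of small_tray between -0.025 and 0.025 m and y of curry_comb in the frame of small_tray between -0.025 and 0.025 m and z of curry_comb in the frame of small_tray between 0 and 0.012 m and angle between curry_comb's own z axis and vertical below 0.15 rad and horizontal distance between ball_center and bowl below 0.045 m and height (world z) of ball_center below 0.045 m and linear speed of each of brush_grey, brush_wood, curry_comb, ball below 0.03 m/s and angle between the x axis of each of brush_grey, brush_wood and the x axis of long_tray, either way round below 0.5 rad); the robot touches nothing.
It fails at once if the glass jar is shifted by more than 20 mm or tipped (distance of jar from where it was at the start of the episode above 0.02 m or angle between jar's own z axis and vertical above 0.3 rad).
It also fails if it takes over 112 s, if anything falls off the work surface, if the arm or the gripper's body presses on something with over 40 N, if the wrist force passes 120 N, or if a joint passes its speed limit or range.

## Working session

There is one attempt and no reset: what is moved stays moved. The work goes in short steps, Python scripts to look and compute and a tool call to move; the robot and the scene stay as the last step left them, time stands still between calls to the robot, and variables do not carry over. Pictures are saved under pics/ and viewed, at most 14 in all, crops included, and the job is handed in when it is done.

Besides the shell and the picture viewer there is one more tool, called after ">>>" as name([rows], argument=value, ...), one row to a line, values as JSON. play_rows: Moves the arm, as the interface text tells. Its arguments: {"type":"object","properties":{"series":{"type":"array"},"gripper":{"type":"number"},"grip_force":{"type":"number"}},"required":["series"]}

```bash
mkdir -p pics; ls
cat > h.py <<'E'
import numpy as np, cv2
from plant import manip
def snap(n,f):
    o=manip.get_obs(); im,d=manip.capture(n); cv2.imwrite(f'pics/{f}.png',im[:,:,::-1]); np.savez(f'pics/{f}.npz',im=im,d=d,p=o['tool_pos'],R=o['tool_rot']); return im,d,o
def pose(n,p=None,R=None):
    c=manip.get_calibration(n)
    if 'hand_eye' in c:
        T=np.array(c['hand_eye']); R=np.array(R).reshape(3,3); return c,np.array(p)+R@T[:3,3],R@T[:3,:3]
    return c,np.array(c['xyz']),np.array(c['orientation']).reshape(3,3)
def ray(n,uv,p=None,R=None):
    c,o,Rc=pose(n,p,R); uv=np.atleast_2d(uv).astype(float)
    d=np.c_[(uv[:,0]-c['cx'])/c['fx'],-(uv[:,1]-c['cy'])/c['fy'],-np.ones(len(uv))]
    return o,d@Rc.T
def plane(n,uv,z,p=None,R=None):
    o,d=ray(n,uv,p,R); return o+d*((z-o[2])/d[:,2:3])
def cloud(n,d,p=None,R=None):
    v,u=np.mgrid[:d.shape[0],:d.shape[1]]; o,r=ray(n,np.c_[u.ravel(),v.ravel()],p,R)
    P=o+r*d.reshape(-1,1); P[d.ravel()==0]=np.nan; return P.reshape(*d.shape,3)
E
python3 - <<'E'
from h import *
for n in ('scene','top','wrist'):
    im,d,o=snap(n,n+'0'); c=manip.get_calibration(n); print(n,c,(d>0).mean())
print(o)
E
```

```text
pics
scene {'fx': 431.3444368868567, 'fy': 431.3444368868567, 'cx': 280.28894039448033, 'cy': 200.37494645095347, 'xyz': array([1.49198825, 0.1099793 , 0.71996355]), 'orientation': array([[-1.10985005e-01, -5.30982549e-01,  8.40083247e-01],
       [ 9.93821980e-01, -5.96791724e-02,  9.35749381e-02],
       [ 4.48813695e-04,  8.45278610e-01,  5.34325621e-01]])} 0.9948044217687075
top {'fx': 384.7679718391812, 'fy': 384.7679718391812, 'cx': 281.54173428497944, 'cy': 212.96793782688547, 'xyz': array([0.25752361, 0.00291015, 1.01245288]), 'orientation': array([[-0.0598516 ,  0.97342521, -0.22104558],
       [-0.99820126, -0.05913481,  0.00986507],
       [-0.00346858,  0.22123842,  0.97521358]])} 0.9961862244897959
wrist {'fx': 351.5857090252873, 'fy': 351.5857090252873, 'cx': 276.7904646062888, 'cy': 211.85624804079924, 'hand_eye': array([[ 1.52437846e-04,  9.65421813e-01,  2.60692731e-01,
         7.02907772e-02],
       [ 9.99999988e-01, -1.46436914e-04, -4.24425077e-05,
         2.08986837e-04],
       [-2.79988371e-06,  2.60692735e-01, -9.65421824e-01,
        -1.57610956e-01],
    
[... 222 characters left out ...]
-12.05212744]), 'qvel': array([-0.05410411, -0.08638995,  0.00240866, -0.12218008, -0.00838071,
       -0.07066744, -0.01628826]), 'tau': array([-1.13901848e-02, -5.67860806e+01, -5.83879352e+00, -2.79909968e+01,
       -6.91368012e-02,  2.41227594e-02,  3.55068005e-05]), 'tool_pos': array([0.18000801, 0.62391625, 0.22576288]), 'tool_rot': array([[-9.60828778e-01,  2.77142142e-01, -5.40976067e-04],
       [ 2.77142665e-01,  9.60827285e-01, -1.69432485e-03],
       [ 5.02157487e-05, -1.77788362e-03, -9.99998418e-01]]), 'wrist_force': array([-0.51372696,  0.04901737, -0.15583365]), 'moment': array([-0.00562219,  0.04734932,  0.01633758]), 'gripper_force': 0.0, 'grip_width': 0.0918107745849034}
```

View pics/top0.png

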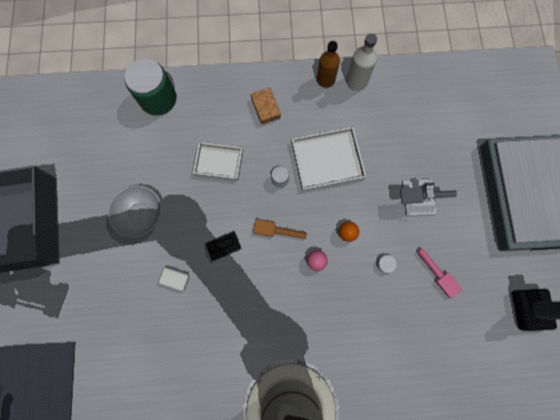

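View pics/scene0.png

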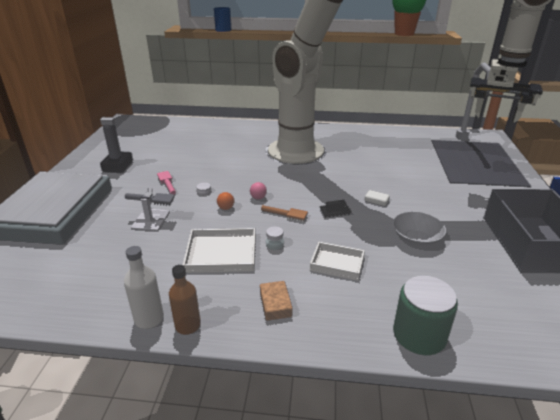

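```bash
cat > m.py <<'E'
from h import *
im=np.load('pics/top0.npz')['im']; d=np.load('pics/top0.npz')['d']; P=cloud('top',d)
hsv=cv2.cvtColor(im,cv2.COLOR_RGB2HSV)
def roi(u0,v0,u1,v1):
    m=np.zeros(d.shape,bool); m[v0:v1,u0:u1]=1; return m
H,S,V=[hsv[...,i].astype(int) for i in range(3)]
def rect(m,name):
    Q=P[m]; Q=Q[~np.isnan(Q[:,0])]; r=cv2.minAreaRect(Q[:,:2].astype(np.float32)*1000); print(name,len(Q),'c',np.round(r[0]),'size',np.round(r[1]),'ang',round(r[2],1),'z pct',np.round(np.percentile(Q[:,2],[2,25,50,75,98]),3)); return Q
T=lambda *a:roi(*a)
rect(T(185,135,250,190)&(P[...,2]>.014)&(P[...,2]<.04),'small')
rect(T(285,122,372,195)&(P[...,2]>.014)&(P[...,2]<.04),'long')
rect(T(105,180,165,245)&(P[...,2]>.03)&(P[...,2]<.06),'bowl')
rect(T(266,162,292,192)&(P[...,2]>.03),'jar')
rect(T(205,230,243,262)&(P[...,2]>.007),'comb'); rect(T(205,230,243,262)&(P[...,2]>.028),'ridge')
rect(T(250,212,310,242)&(S>100)&(P[...,2]>.006),'wood')
rect(T(335,218,362,245)&(S>100)&(P[...,2]>.006),'ball')
rect(T(385,170,462,220)&(P[...,2]>.055),'clip')
# table plane check
print('table',np.nanmedian(P[280:330,200:240,2]),np.nanmedian(P[100:120,200:240,2]))
s=np.load('pics/scene0.npz'); Ps=cloud('scene',s['d'])
h2=cv2.cvtColor(s['im'],cv2.COLOR_RGB2HSV); 
for nm,(u0,v0,u1,v1),zr in [('small',(305,235,370,280),(.014,.04)),('long',(180,225,262,275),(.014,.04)),('bowl',(388,210,450,255),(.03,.06)),('jar',(262,225,288,252),(.03,.08)),('comb',(315,198,355,220),(.007,.08)),('ridge',(315,198,355,220),(.028,.08)),('wood',(255,200,312,222),(.006,.08)),('ball',(213,188,240,213),(.006,.08)),('clip',(120,180,182,232),(.055,.12))]:
    m=roi(u0,v0,u1,v1)&(Ps[...,2]>zr[0])&(Ps[...,2]<zr[1])
    if nm in('wood','ball'): m&=h2[...,1]>100
    Pt=P; P=Ps; rect(m,'S '+nm); P=Pt
a=cv2.resize(im[165:250,380:470],None,fx=4.4,fy=4.4,interpolation=2); b=cv2.resize(s['im'][175:240,110:200],None,fx=4.4,fy=4.4,interpolation=2)
o=np.zeros((max(len(a),len(b)),800,3),np.uint8); o[:len(a),:a.shape[1]]=a; o[:len(b),400:400+b.shape[1]]=b
cv2.imwrite('pics/z1.png',o[:,:,::-1])
E
python3 m.py
```

```text
small 383 c [642. 158.] size [122.  93.] ang 79.0 z pct [0.015 0.02  0.023 0.025 0.028]
long 598 c [ 628. -122.] size [151. 218.] ang 8.5 z pct [0.014 0.02  0.023 0.025 0.028]
bowl 564 c [509. 375.] size [136. 138.] ang 89.9 z pct [0.03  0.034 0.038 0.04  0.043]
jar 236 c [583.  -8.] size [45. 42.] ang 37.0 z pct [0.036 0.045 0.046 0.047 0.05 ]
comb 634 c [408. 151.] size [52. 84.] ang 19.0 z pct [0.01  0.014 0.015 0.033 0.041]
ridge 173 c [407. 151.] size [18. 60.] ang 19.3 z pct [0.03  0.036 0.038 0.039 0.042]
wood 464 c [437.  -0.] size [136.  38.] ang 76.2 z pct [0.011 0.016 0.018 0.019 0.022]
ball 311 c [ 420. -176.] size [48. 46.] ang 82.9 z pct [0.03  0.042 0.047 0.051 0.055]
clip 709 c [ 503. -378.] size [139.  51.] ang 89.0 z pct [0.059 0.075 0.077 0.079 0.091]
table 0.0006279951303620468 0.00039704137880192114
S small 489 c [641. 160.] size [122. 100.] ang 79.0 z pct [0.014 0.018 0.022 0.023 0.025]
S long 667 c [ 631. -142.] size [156. 175.] ang 8.0 z pct [0.014 0.018 0.021 0.023 0.025]
S bowl 447 c [507. 377.] size [141. 138.] ang 6.3 z pct [0.03  0.033 0.037 0.039 0.042]
S jar 205 c [585.  -5.] size [44. 42.] ang 6.4 z pct [0.032 0.04  0.045 0.046 0.047]
S comb 373 c [410. 155.] size [50. 86.] ang 19.1 z pct [0.008 0.014 0.016 0.031 0.04 ]
S ridge 107 c [408. 153.] size [23. 58.] ang 20.4 z pct [0.028 0.033 0.036 0.038 0.04 ]
S wood 173 c [442.   2.] size [134.  36.] ang 77.1 z pct [0.013 0.016 0.018 0.019 0.02 ]
S ball 175 c [ 433. -174.] size [36. 43.] ang 30.9 z pct [0.024 0.036 0.043 0.048 0.053]
S clip 484 c [ 504. -377.] size [140.  57.] ang 87.7 z pct [0.057 0.071 0.075 0.078 0.089]
```

View pics/z1.png

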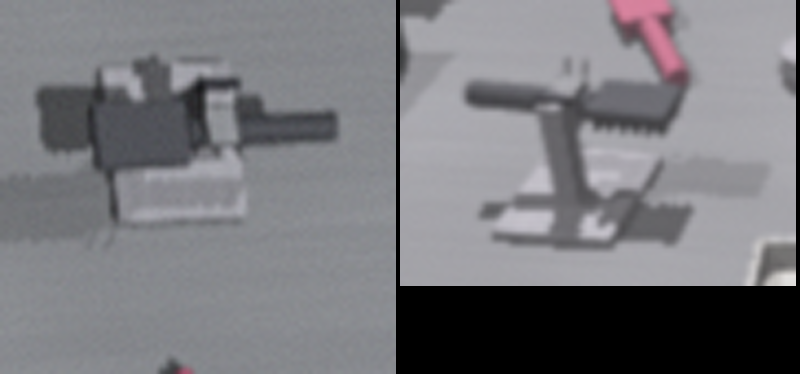

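The crop shows the grey brush with its head to the left (+y) and its handle to the right (−y, crop about (290,127)). The post is on the far (+x) side, so the mouth faces the robot. In the top view:

| Thing | Pixel |
|---|---|
| Wood brush, head left | (279,229) |
| Orange ball | (349,231) |
| Comb | (223,245) |
| Trays | (218,161) and (328,158) |
| Bowl | (135,213) |
| Jar | (280,176) |

```bash
cat >> h.py <<'E'
from scipy.spatial.transform import Rotation as Ro
def go(x,y,z,yaw,frm=None):
    """print tool-frame delta from measured pose (or frm=(x,y,z,yaw)) to TCP target mm, yaw of tool y-axis deg"""
    t=np.radians(yaw); Y=np.array([np.cos(t),np.sin(t),0]); Z=np.array([0,0,-1.]); R=np.c_[np.cross(Y,Z),Y,Z]
    o=manip.get_obs(); p,R0=o['tool_pos']*1000,np.array(o['tool_rot']).reshape(3,3)
    if frm is not None:
        p=np.array(frm[:3]); t=np.radians(frm[3]); Y=np.array([np.cos(t),np.sin(t),0]); R0=np.c_[np.cross(Y,Z),Y,Z]
    print('move',np.round(R0.T@(np.array([x,y,z])-p),1),'rv',np.round(Ro.from_matrix(R0.T@R).as_rotvec(),4),'at',np.round(p,1))
E
python3 - <<'E'
from h import *
for n,rb,rg,rl in [('top',(335,218,362,245),(436,183,460,205),(291,122,372,195)),('scene',(213,188,240,213),(122,185,146,206),(180,225,262,275))]:
    f=np.load(f'pics/{n}0.npz'); P=cloud(n,f['d']); hsv=cv2.cvtColor(f['im'],cv2.COLOR_RGB2HSV)
    def pts(r,c): 
        m=np.zeros(P.shape[:2],bool); m[r[1]:r[3],r[0]:r[2]]=1; return P[m&c&~np.isnan(P[...,0])]
    B=pts(rb,(hsv[...,1]>120)&(P[...,2]>.012)); A=np.c_[2*B,np.ones(len(B))]; s=np.linalg.lstsq(A,(B**2).sum(1),rcond=None)[0]
    print(n,'ball',s[:3].round(4),'r',np.sqrt(s[3]+s[:3]@s[:3]).round(4))
    G=pts(rg,(P[...,2]>.06)&(P[...,1]<-.395)); r=cv2.minAreaRect(G[:,:2].astype(np.float32)*1000); print(' handle',len(G),r,'z',np.percentile(G[:,2],[5,50,95]).round(4),'ymin',G[:,1].min())
    L=pts(rl,(P[...,2]>.014)&(P[...,2]<.04)); print(' long',cv2.minAreaRect(L[:,:2].astype(np.float32)*1000))
print('comb above'); go(409,153,120,19); print('down'); go(409,153,17,19,(409,153,120,19))
E
```

```text
top ball [ 0.4226 -0.1771  0.0292] r 0.0254
 handle 143 ((496.50341796875, -421.9554138183594), (52.17205810546875, 17.326383590698242), 87.6729507446289) z [0.071  0.0777 0.0809] ymin -0.4478731673367472
 long ((630.697509765625, -143.09854125976562), (151.38775634765625, 174.77618408203125), 8.499728202819824)
scene ball [ 0.4281 -0.1754  0.0356] r 0.0184
 handle 99 ((498.6285400390625, -421.81927490234375), (50.06093215942383, 17.77523422241211), 85.86204528808594) z [0.0654 0.0743 0.0798] ymin -0.44712474821396986
 long ((630.8799438476562, -141.55690002441406), (155.7509002685547, 174.87936401367188), 8.046955108642578)
comb above
move [-350.6 -389.   106.5] rv [-1.400e-03  6.000e-04  9.584e-01] at [180.  624.1 225.9]
down
move [  0.   0. 103.] rv [0. 0. 0.] at [409 153 120]
```

>>> play_rows([
  [-260,-290,60,0,0,0.9584],
  [-260,-290,60,0,0,0.9584],
  [-260,-290,60,0,0,0.9584],
  [-260,-290,60,0,0,0.9584],
  [-260,-290,60,0,0,0.9584],
  [-260,-290,60,0,0,0.9584],
  [-260,-290,60,0,0,0.9584],
  [-260,-290,60,0,0,0.9584],
  [-260,-290,60,0,0,0.9584],
  [-260,-290,60,0,0,0.9584],
], gripper=0.1, grip_force=25)

```text
time: 0.98
tool_pos: [0.3509, 0.2682, 0.1658]
tool_rot: [[-0.32, 0.947, -0.001], [0.947, 0.32, -0.003], [-0.003, -0.002, -1.0]]
wrist_force: [0.1, -0.2, -0.2]
grip_width: 0.0417
gripper_force: 0.0
```

```bash
python3 -c "
from h import *
print(manip.get_obs()['tool_rot'],manip.get_obs()['qpos'].round(),manip.get_obs()['grip_width'])
go(409,153,120,19)"
```

```text
[[-3.20407592e-01  9.47279574e-01 -6.19630696e-04]
 [ 9.47275823e-01  3.20404296e-01 -3.09887780e-03]
 [-2.73697130e-03 -1.57986515e-03 -9.99995006e-01]] [-34.  11.  -7. 121.   2.  48. -24.] 0.04173685510439718
move [-127.6   18.2   46.1] rv [-0.0016  0.0027 -0.0055] at [350.9 268.2 165.8]
```

>>> play_rows([
  [-128,18,46,0,0,0],
  [-128,18,46,0,0,0],
  [-128,18,46,0,0,0],
  [-128,18,46,0,0,0],
  [-128,18,80,0,0,0],
  [-128,18,110,0,0,0],
  [-128,18,130,0,0,0],
  [-128,18,140,0,0,0],
  [-128,18,145,0,0,0],
  [-128,18,145,0,0,0],
])

```text
time: 1.82
tool_pos: [0.4078, 0.1586, 0.0211]
tool_rot: [[-0.326, 0.945, -0.001], [0.945, 0.326, -0.001], [-0.0, -0.002, -1.0]]
wrist_force: [1.3, -0.1, 0.2]
grip_width: 0.0415
gripper_force: 0.0
```

```bash
python3 -c "
from h import *
go(409,153,17,19)"
```

```text
move [-5.7 -0.7  4.1] rv [-0.0016  0.0001  0.0004] at [407.8 158.6  21.1]
```

>>> play_rows([
  [-3,-0.5,3.5,0,0,0],
  [-3,-0.5,3.5,0,0,0],
  [-3,-0.5,3.5,0,0,0],
])

```text
time: 2.07
tool_pos: [0.4095, 0.1558, 0.019]
tool_rot: [[-0.325, 0.946, 0.002], [0.946, 0.325, 0.001], [0.0, 0.002, -1.0]]
wrist_force: [-0.1, -0.6, 0.2]
grip_width: 0.0413
gripper_force: 0.0
```

>>> play_rows([
  [0,0,0,0,0,0],
  [0,0,0,0,0,0],
  [0,0,0,0,0,0],
  [0,0,0,0,0,0],
  [0,0,0,0,0,0],
  [0,0,0,0,0,0],
], gripper=1, grip_force=25)

```text
time: 2.57
tool_pos: [0.4087, 0.1557, 0.0184]
tool_rot: [[-0.326, 0.946, -0.0], [0.946, 0.326, 0.0], [0.0, -0.0, -1.0]]
wrist_force: [-1.5, -0.7, 4.3]
grip_width: 0.0182
gripper_force: 25.0
```

```bash
python3 -c "
from h import *
go(409,153,17,19)
go(642,159,100,-11)
print(manip.get_obs()['gripper_force'])
go(642,159,24,-11,(642,159,100,-11))"
```

```text
move [-2.7 -0.6  1.4] rv [-0.     -0.0001  0.    ] at [408.7 155.7  18.4]
move [-72.9 221.6 -81.6] rv [-1.000e-04 -0.000e+00  5.236e-01] at [408.7 155.7  18.4]
25.000571608543396
move [ 0.  0. 76.] rv [0. 0. 0.] at [642 159 100]
```

>>> play_rows([
  [0,0,-40,0,0,0],
  [0,0,-82,0,0,0],
  [-70,222,-82,0,0,0.5236],
  [-70,222,-82,0,0,0.5236],
  [-70,222,-82,0,0,0.5236],
  [-70,222,-82,0,0,0.5236],
  [-70,222,-82,0,0,0.5236],
  [-70,222,-82,0,0,0.5236],
  [-70,222,-82,0,0,0.5236],
  [-70,222,-82,0,0,0.5236],
])

```text
time: 3.4
tool_pos: [0.6418, 0.1612, 0.099]
tool_rot: [[0.192, 0.981, -0.001], [0.981, -0.192, -0.001], [-0.001, -0.001, -1.0]]
wrist_force: [-0.9, -0.3, -1.1]
grip_width: 0.0177
gripper_force: 25.0
```

```bash
python3 -c "
from h import *
print(manip.get_obs()['grip_width'])
go(642,162,25,-11)"
```

```text
0.017700953941338166
move [ 0.9  0.1 74. ] rv [-0.0009  0.0009 -0.0008] at [641.8 161.2  99. ]
```

>>> play_rows([
  [1,0,30,0,0,0],
  [1,0,55,0,0,0],
  [1,0,67,0,0,0],
  [1,0,74,0,0,0],
  [1,0,74,0,0,0],
  [1,0,74,0,0,0],
])

```text
time: 3.9
tool_pos: [0.6416, 0.163, 0.0268]
tool_rot: [[0.191, 0.982, 0.0], [0.982, -0.191, 0.0], [0.0, 0.0, -1.0]]
wrist_force: [-0.3, -0.5, 0.0]
grip_width: 0.018
gripper_force: 25.0
```

>>> play_rows([
  [0,0,0,0,0,0],
  [0,0,0,0,0,0],
  [0,0,0,0,0,0],
  [0,0,0,0,0,0],
], gripper=0.35)

```text
time: 4.23
tool_pos: [0.6423, 0.163, 0.0271]
tool_rot: [[0.191, 0.982, 0.001], [0.982, -0.191, 0.0], [0.001, 0.001, -1.0]]
wrist_force: [0.8, 0.4, 0.6]
grip_width: 0.0294
gripper_force: 0.0
```

>>> play_rows([
  [0,0,-40,0,0,0],
  [0,0,-80,0,0,0],
  [0,0,-100,0,0,0],
  [0,0,-100,0,0,0],
])

```text
time: 4.57
tool_pos: [0.6461, 0.1638, 0.133]
tool_rot: [[0.191, 0.982, 0.011], [0.982, -0.191, 0.003], [0.005, 0.01, -1.0]]
wrist_force: [0.7, 0.2, 0.4]
grip_width: 0.0299
gripper_force: 0.0
```

Run:
```python
from h import *
# wood: both views, origin and 6 mm toward handle of grip point
for n,r in [('top',(250,212,310,242)),('scene',(255,200,312,222))]:
    f=np.load(f'pics/{n}0.npz'); P=cloud(n,f['d']); hsv=cv2.cvtColor(f['im'],cv2.COLOR_RGB2HSV)
    m=np.zeros(P.shape[:2],bool); m[r[1]:r[3],r[0]:r[2]]=1; m&=(hsv[...,1]>100)&(P[...,2]>.006)
    Q=P[m]*1000; h=Q[Q[:,1]<5]; c=np.polyfit(h[:,1],h[:,0],1); print(n,'handle x at y=0',c[1],'dx/dy',c[0],Q[:,1].min(),Q[:,1].max())
go(439,-3,80,-13.5)
```

```text
top handle x at y=0 436.0325410970757 dx/dy 0.2464830093559779 -65.40356218437833 68.0944261823937
scene handle x at y=0 442.58214467630347 dx/dy 0.2739595446744169 -61.47801998384675 69.1157604588871
move [-203.6 -171.9   50.3] rv [ 0.0097 -0.0053  0.0434] at [646.1 163.8 133. ]
```

>>> play_rows([
  [-204,-173,20,0,0,0.043],
  [-204,-173,20,0,0,0.043],
  [-204,-173,20,0,0,0.043],
  [-204,-173,20,0,0,0.043],
  [-204,-173,20,0,0,0.043],
  [-204,-173,20,0,0,0.043],
  [-204,-173,20,0,0,0.043],
  [-204,-173,50,0,0,0.043],
  [-204,-173,60,0,0,0.043],
  [-204,-173,60,0,0,0.043],
], gripper=0)

```text
time: 5.4
tool_pos: [0.431, -0.0044, 0.0644]
tool_rot: [[0.233, 0.972, -0.004], [0.972, -0.233, -0.0], [-0.001, -0.004, -1.0]]
wrist_force: [-0.1, 0.0, -0.6]
grip_width: 0.0461
gripper_force: 0.0
```

```bash
python3 -c "
from h import *
snap('wrist','w1')
go(438,-2,3,-13.7)"
```

```text
move [ 3.6  5.4 62.4] rv [-0.0027  0.0008  0.0046] at [432.1  -4.2  65.4]
```

>>> play_rows([
  [3.5,5,25,0,0,0],
  [3.5,5,45,0,0,0],
  [3.5,5,54,0,0,0],
  [3.5,5,58,0,0,0],
  [3.5,5,60,0,0,0],
  [3.5,5,61,0,0,0],
  [3.5,5,61,0,0,0],
])

```text
time: 6.03
tool_pos: [0.4392, -0.0022, 0.0058]
tool_rot: [[0.233, 0.973, 0.001], [0.973, -0.233, 0.0], [0.0, 0.001, -1.0]]
wrist_force: [-0.5, -0.1, -0.3]
grip_width: 0.0461
gripper_force: 0.0
```

>>> play_rows([
  [0,0,0,0,0,0],
  [0,0,0,0,0,0],
  [0,0,0,0,0,0],
  [0,0,0,0,0,0],
  [0,0,0,0,0,0],
  [0,0,0,0,0,0],
], gripper=1, grip_force=25)

```text
time: 6.53
tool_pos: [0.4388, -0.0022, 0.0054]
tool_rot: [[0.233, 0.973, 0.0], [0.973, -0.233, 0.0], [0.0, 0.0, -1.0]]
wrist_force: [-0.2, 0.1, 2.7]
grip_width: 0.0173
gripper_force: 25.0
```

```bash
python3 -c "
from h import *
# tray axis u (along x) dir 98.3deg, v normal 8.3deg
u=np.array([-.1444,.9895]);v=np.array([.9895,.1444]);c=np.array([631,-142.5])
t=c+30*v-3*u; print(t)
go(*t,100,8.3)"
```

```text
[ 661.1182 -141.1365]
move [-83.3 248.6 -94.5] rv [ 3.000e-04 -1.000e-04 -3.798e-01] at [438.8  -2.2   5.4]
```

>>> play_rows([
  [0,0,-40,0,0,0],
  [0,0,-80,0,0,0],
  [0,0,-95,0,0,0],
  [-83,249,-95,0,0,-0.38],
  [-83,249,-95,0,0,-0.38],
  [-83,249,-95,0,0,-0.38],
  [-83,249,-95,0,0,-0.38],
  [-83,249,-95,0,0,-0.38],
  [-83,249,-95,0,0,-0.38],
  [-83,249,-95,0,0,-0.38],
])

```text
time: 7.37
tool_pos: [0.6656, -0.1461, 0.1001]
tool_rot: [[-0.141, 0.99, 0.004], [0.99, 0.141, -0.003], [-0.004, 0.003, -1.0]]
wrist_force: [0.6, -0.8, -0.1]
grip_width: 0.0172
gripper_force: 25.0
```

>>> play_rows([
  [0,0,0,0,0,0],
  [0,0,0,0,0,0],
])

```text
time: 7.53
tool_pos: [0.6606, -0.1412, 0.099]
tool_rot: [[-0.143, 0.99, -0.002], [0.99, 0.143, 0.0], [0.001, -0.002, -1.0]]
wrist_force: [-0.6, -0.0, -0.8]
grip_width: 0.0168
gripper_force: 25.0
```

```bash
python3 -c "
from h import *
print(manip.get_obs()['grip_width'])
go(661,-141,11.5,8.3);snap('scene','s2');snap('top','t2')"
```

```text
0.016847060804603423
move [ 0.1  0.6 87.5] rv [-0.0021 -0.0007 -0.0009] at [ 660.6 -141.2   99. ]
```

View pics/s2.png

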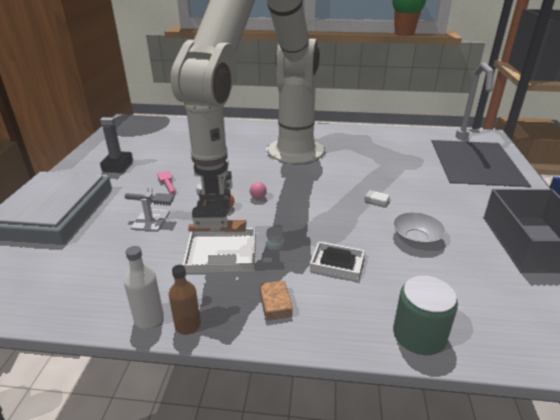

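The comb lies flat in the small tray (338,258). The wood brush hangs level over the long tray (218,226), so I'm lowering it.

>>> play_rows([
  [0,0,35,0,0,0],
  [0,0,65,0,0,0],
  [0,0,78,0,0,0],
  [0,0,84,0,0,0],
  [0,0,87,0,0,0],
  [0,0,87,0,0,0],
  [0,0,87,0,0,0],
])

```text
time: 8.22
tool_pos: [0.6626, -0.141, 0.0148]
tool_rot: [[-0.145, 0.989, 0.002], [0.989, 0.145, -0.0], [-0.001, 0.002, -1.0]]
wrist_force: [0.3, 0.3, -0.6]
grip_width: 0.0173
gripper_force: 25.0
```

>>> play_rows([
  [0,0,0,0,0,0],
  [0,0,0,0,0,0],
  [0,0,0,0,0,0],
  [0,0,0,0,0,0],
], gripper=0.4)

```text
time: 8.55
tool_pos: [0.6619, -0.1411, 0.014]
tool_rot: [[-0.144, 0.99, 0.001], [0.99, 0.144, -0.0], [-0.0, 0.001, -1.0]]
wrist_force: [0.7, 0.7, -0.2]
grip_width: 0.0277
gripper_force: 0.0
```

>>> play_rows([
  [0,0,-40,0,0,0],
  [0,0,-80,0,0,0],
  [0,0,-120,0,0,0],
  [0,0,-120,0,0,0],
  [0,0,-120,0,0,0],
])

```text
time: 8.97
tool_pos: [0.6642, -0.1416, 0.1374]
tool_rot: [[-0.144, 0.989, 0.007], [0.99, 0.144, -0.001], [-0.002, 0.007, -1.0]]
wrist_force: [-0.7, 0.4, -0.5]
grip_width: 0.0271
gripper_force: 0.0
```

```bash
python3 -c "
from h import *
go(424,-176,130,-22)"
```

```text
move [   0.6 -242.7    5.7] rv [7.700e-03 3.000e-04 5.289e-01] at [ 664.2 -141.6  137.4]
```

```bash
python3 -c "
from h import *
go(497,-424,120,-2.5)"
```

```text
move [-255.3 -206.3   16.5] rv [0.0074 0.0016 0.1885] at [ 664.2 -141.6  137.4]
```

>>> play_rows([
  [-255,-206,5,0,0,0.1885],
  [-255,-206,5,0,0,0.1885],
  [-255,-206,5,0,0,0.1885],
  [-255,-206,5,0,0,0.1885],
  [-255,-206,5,0,0,0.1885],
  [-255,-206,5,0,0,0.1885],
  [-255,-206,5,0,0,0.1885],
  [-255,-206,5,0,0,0.1885],
  [-255,-206,5,0,0,0.1885],
  [-255,-206,5,0,0,0.1885],
], gripper=0)

```text
time: 9.8
tool_pos: [0.4906, -0.4261, 0.1268]
tool_rot: [[0.05, 0.999, -0.003], [0.999, -0.05, -0.0], [-0.0, -0.003, -1.0]]
wrist_force: [0.7, 0.1, -0.5]
grip_width: 0.0459
gripper_force: 0.0
```

>>> play_rows([
  [0,0,0,0,0,0],
  [0,0,0,0,0,0],
])

```text
time: 9.97
tool_pos: [0.4954, -0.4208, 0.1272]
tool_rot: [[0.041, 0.999, -0.0], [0.999, -0.041, 0.002], [0.002, -0.001, -1.0]]
wrist_force: [0.8, 0.5, -0.4]
grip_width: 0.0457
gripper_force: 0.0
```

```bash
python3 -c "
from h import *
im,d,o=snap('wrist','w3'); P=cloud('wrist',d,o['tool_pos'],o['tool_rot'])
m=(P[...,2]>.062)&(P[...,2]<.095)&(P[...,1]<-.398)&(P[...,1]>-.46)&(abs(P[...,0]-.5)<.05)
v,u=np.nonzero(m); Q=P[m]
if len(Q): print(len(Q),u.min(),u.max(),v.min(),v.max(),cv2.minAreaRect(Q[:,:2].astype(np.float32)*1000),np.percentile(Q[:,2],[5,50,95]))
go(497,-424,60,-2.5)"
```

```text
2136 265 294 195 276 ((496.97845458984375, -423.704345703125), (51.62605285644531, 18.02000617980957), 89.31004333496094) [0.07168882 0.07725651 0.07922614]
move [-3.4  1.5 67.5] rv [-0.0003 -0.0017  0.0032] at [ 495.7 -420.7  127.5]
```

View pics/w3.png

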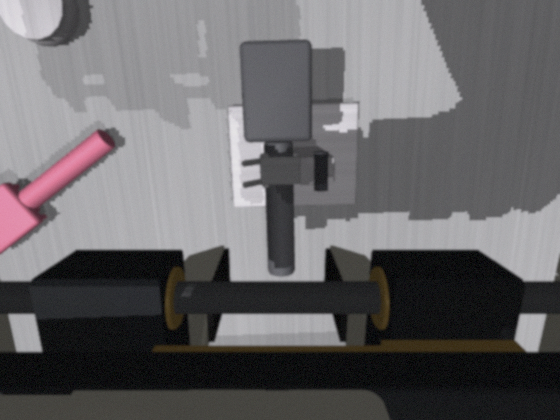

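The wrist view shows the grey handle (280,235) lying between the fingers, with the clip at (290,168). The mouth opens to the left, which is −x. Descending.

>>> play_rows([
  [-3,1.5,30,0,0,-0.025],
  [-3,1.5,50,0,0,-0.025],
  [-3,1.5,60,0,0,-0.025],
  [-3,1.5,66,0,0,-0.025],
  [-3,1.5,67,0,0,-0.025],
  [-3,1.5,67,0,0,-0.025],
  [-3,1.5,67,0,0,-0.025],
])

```text
time: 10.6
tool_pos: [0.4967, -0.4264, 0.0624]
tool_rot: [[0.018, 1.0, 0.001], [1.0, -0.018, -0.001], [-0.001, 0.001, -1.0]]
wrist_force: [0.1, -0.7, -0.5]
grip_width: 0.0459
gripper_force: 0.0
```

>>> play_rows([
  [0,0,0,0,0,0],
  [0,0,0,0,0,0],
  [0,0,0,0,0,0],
  [0,0,0,0,0,0],
  [0,0,0,0,0,0],
  [0,0,0,0,0,0],
], gripper=1, grip_force=45)

```text
time: 11.1
tool_pos: [0.4961, -0.4262, 0.0614]
tool_rot: [[0.019, 1.0, 0.001], [1.0, -0.019, -0.0], [-0.0, 0.001, -1.0]]
wrist_force: [0.3, -0.1, 0.5]
grip_width: 0.0164
gripper_force: 44.9
```

>>> play_rows([
  [0,-4,0,0,0,0],
  [0,-9,0,0,0,0],
  [0,-15,0,0,0,0],
  [0,-22,0,0,0,0],
  [0,-29,0,0,0,0],
  [0,-36,0,0,0,0],
  [0,-44,0,0,0,0],
  [0,-52,0,0,0,0],
  [0,-60,0,0,0,0],
  [0,-66,0,0,0,0],
])

```text
time: 11.93
tool_pos: [0.4283, -0.425, 0.0612]
tool_rot: [[0.019, 1.0, -0.001], [1.0, -0.019, 0.0], [0.0, -0.001, -1.0]]
wrist_force: [-0.1, -0.5, -0.9]
grip_width: 0.017
gripper_force: 44.9
```

```bash
python3 -c "
from h import *
snap('scene','s4');im,d,o=snap('wrist','w4');a=cv2.resize(cv2.imread('pics/s4.png')[160:240,100:230],None,fx=3,fy=3); b=cv2.imread('pics/w4.png')[:300:,100:500]
c=np.zeros((300,800,3),np.uint8);c[:240,:390]=a;c[:,400:]=b;cv2.imwrite('pics/c4.png',c)
print(o['tool_pos'],o['grip_width'],o['wrist_force'])"
```

```text
[ 0.42704683 -0.42518121  0.06111322] 0.016589330844055745 [-2.09951762  0.09849167 -0.96851569]
```

View pics/c4.png

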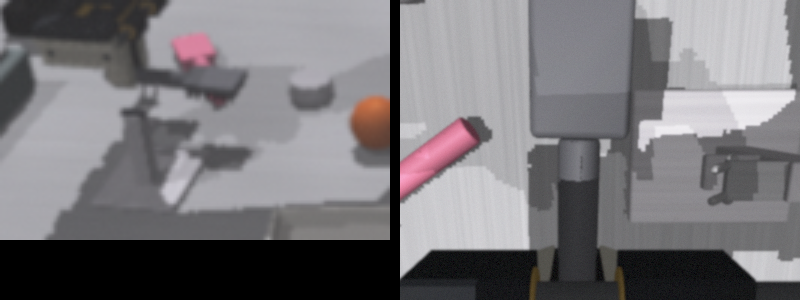

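The brush is clear of the clip and straight in the gripper, with the head at (580,65) in the right half. Next I check its tilt.

```bash
python3 -c "
from h import *
f=np.load('pics/w4.npz');o=manip.get_obs();P=cloud('wrist',f['d'],f['p'],f['R'])*1000
for nm,(v0,v1,u0,u1) in dict(head=(10,125,240,320),handle=(145,245,272,285)).items():
    Q=P[v0:v1,u0:u1].reshape(-1,3); Q=Q[(Q[:,2]>50)&(Q[:,2]<140)]; 
    if len(Q): print(nm,Q.mean(0).round(1),Q.min(0).round(),Q.max(0).round(),'dz/dy',np.polyfit(Q[:,1],Q[:,2],1)[0].round(3),'dx/dy',np.polyfit(Q[:,1],Q[:,0],1)[0].round(3))
u=np.array([-.1444,.9895]);v=np.array([.9895,.1444]);c=np.array([631,-142.5])
t=c-30*v-48*u; print(t)
go(*t,120,8.3)"
```

```text
head [ 429.7 -336.9   75.8] [ 414. -358.   73.] [ 445. -317.   79.] dz/dy -0.028 dx/dy 0.007
handle [ 428.1 -386.1   76.8] [ 425. -408.   75.] [ 431. -366.   79.] dz/dy -0.027 dx/dy 0.019
[ 608.2462 -194.328 ]
move [234.5 175.5 -59. ] rv [-0.001  -0.0002 -0.165 ] at [ 428.  -425.2   61.2]
```

>>> play_rows([
  [0,0,-20,0,0,0],
  [0,0,-40,0,0,0],
  [0,0,-59,0,0,0],
  [30,22,-59,0,0,-0.165],
  [65,50,-59,0,0,-0.165],
  [100,76,-59,0,0,-0.165],
  [135,102,-59,0,0,-0.165],
  [170,128,-59,0,0,-0.165],
  [205,154,-59,0,0,-0.165],
  [234,175,-59,0,0,-0.165],
])

```text
time: 12.87
tool_pos: [0.6075, -0.1961, 0.1204]
tool_rot: [[-0.146, 0.989, 0.001], [0.989, 0.146, 0.0], [-0.0, 0.001, -1.0]]
wrist_force: [1.5, -0.9, -0.8]
grip_width: 0.017
gripper_force: 44.9
```

>>> play_rows([
  [0,0,0,0,0,0],
  [0,0,0,0,0,0],
  [0,0,0,0,0,0],
])

```text
time: 13.12
tool_pos: [0.6062, -0.1978, 0.12]
tool_rot: [[-0.148, 0.989, -0.0], [0.989, 0.148, -0.0], [-0.0, -0.0, -1.0]]
wrist_force: [-0.4, -1.4, -0.2]
grip_width: 0.017
gripper_force: 44.9
```

```bash
python3 -c "
from h import *
o=manip.get_obs();print(o['grip_width'])
go(608.2,-194.3,10,8.3)
im,d,o=snap('wrist','w5')
a=cv2.imread('pics/w5.png')[:300];cv2.imwrite('pics/c5.png',a)"
```

```text
0.01696383420558769
move [  3.2   2.6 110. ] rv [-0.0004  0.0004  0.0032] at [ 606.2 -197.8  120. ]
```

View pics/c5.png

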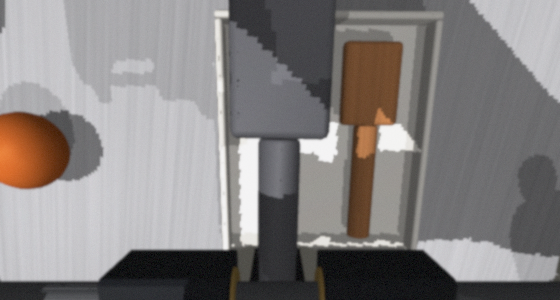

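The wood brush lies lengthwise in the tray (370,140), and the grey brush is in line with the free half. Lowering the grey brush.

>>> play_rows([
  [2,1.5,35,0,0,0],
  [2,1.5,65,0,0,0],
  [2,1.5,85,0,0,0],
  [2,1.5,97,0,0,0],
  [2,1.5,104,0,0,0],
  [2,1.5,108,0,0,0],
  [2,1.5,109,0,0,0],
  [2,1.5,109,0,0,0],
])

```text
time: 13.83
tool_pos: [0.608, -0.1966, 0.0122]
tool_rot: [[-0.145, 0.989, 0.002], [0.989, 0.145, -0.001], [-0.001, 0.001, -1.0]]
wrist_force: [-0.1, 0.8, -0.6]
grip_width: 0.0167
gripper_force: 44.9
```

>>> play_rows([
  [0,0,0,0,0,0],
  [0,0,0,0,0,0],
  [0,0,0,0,0,0],
  [0,0,0,0,0,0],
], gripper=0.4)

```text
time: 14.17
tool_pos: [0.6078, -0.196, 0.012]
tool_rot: [[-0.146, 0.989, 0.001], [0.989, 0.146, -0.0], [-0.0, 0.001, -1.0]]
wrist_force: [-0.5, -0.8, 0.3]
grip_width: 0.0273
gripper_force: 0.0
```

>>> play_rows([
  [0,0,-40,0,0,0],
  [0,0,-80,0,0,0],
  [0,0,-120,0,0,0],
  [0,0,-120,0,0,0],
  [0,0,-120,0,0,0],
])

```text
time: 14.58
tool_pos: [0.6099, -0.1967, 0.1351]
tool_rot: [[-0.146, 0.989, 0.007], [0.989, 0.146, -0.002], [-0.003, 0.007, -1.0]]
wrist_force: [-0.2, -0.3, -0.7]
grip_width: 0.0276
gripper_force: 0.0
```

```bash
python3 -c "
from h import *
go(424,-176,120,-22)"
```

```text
move [  47.7 -181.    13.7] rv [0.0073 0.001  0.5305] at [ 609.9 -196.7  135.1]
```

```bash
python3 -c "
from h import *
go(424,-176,120,15)"
```

```text
move [  47.7 -181.    13.7] rv [ 0.0065  0.0032 -0.1153] at [ 609.9 -196.7  135.1]
```

>>> play_rows([
  [48,-182,10,0,0,-0.115],
  [48,-182,10,0,0,-0.115],
  [48,-182,10,0,0,-0.115],
  [48,-182,10,0,0,-0.115],
  [48,-182,10,0,0,-0.115],
  [48,-182,10,0,0,-0.115],
  [48,-182,10,0,0,-0.115],
  [48,-182,10,0,0,-0.115],
], gripper=-0.8)

```text
time: 15.25
tool_pos: [0.421, -0.175, 0.1211]
tool_rot: [[-0.259, 0.966, 0.001], [0.966, 0.259, -0.0], [-0.0, 0.001, -1.0]]
wrist_force: [0.0, -0.3, 0.1]
grip_width: 0.0761
gripper_force: 0.0
```

```bash
python3 -c "
from h import *
im,d,o=snap('top','t6');f=cv2.cvtColor(im,cv2.COLOR_RGB2HSV);P=cloud('top',d)*1000
w,dw,o=snap('wrist','w6');fw=cv2.cvtColor(w,cv2.COLOR_RGB2HSV);Pw=cloud('wrist',dw,o['tool_pos'],o['tool_rot'])*1000
for h,Q in ((f,P),(fw,Pw)):
    m=(h[...,1]>150)&(h[...,0]>4)&(h[...,0]<14)&(h[...,2]>70)&(np.hypot(Q[...,0]-424,Q[...,1]+176)<45)&(Q[...,2]>10)
    B=Q[m]; print(len(B))
    if len(B)>30:
        A=np.c_[2*B[:,:2],np.ones(len(B))]; zc=27; y=(B**2).sum(1)-2*zc*B[:,2]; s=np.linalg.lstsq(A,y,rcond=None)[0]; print('ball',s[:2])
go(424,-176,9,15)"
```

```text
133
ball [ 400.39730806 -130.14461006]
3263
ball [ 423.06489423 -177.08697825]
move [ -1.5   2.  112.1] rv [0.0007 0.0004 0.0005] at [ 421.6 -175.1  121.1]
```

View pics/w6.png

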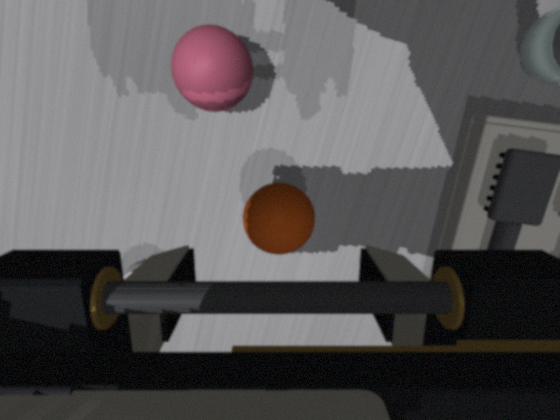

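The orange ball (279,218) is centred between the fingers, and the pink one (212,68) is well clear. I'll check the grey brush's roll later.

>>> play_rows([
  [-2,1,35,0,0,0],
  [-2,1,65,0,0,0],
  [-2,1,90,0,0,0],
  [-2,1,103,0,0,0],
  [-2,1,109,0,0,0],
  [-2,1,112,0,0,0],
  [-2,1,112,0,0,0],
  [-2,1,112,0,0,0],
])

```text
time: 16.02
tool_pos: [0.4226, -0.1769, 0.0097]
tool_rot: [[-0.259, 0.966, 0.001], [0.966, 0.259, -0.0], [-0.001, 0.001, -1.0]]
wrist_force: [0.2, 0.2, 0.5]
grip_width: 0.0829
gripper_force: 0.0
```

>>> play_rows([
  [0,0,0,0,0,0],
  [0,0,0,0,0,0],
  [0,0,0,0,0,0],
  [0,0,0,0,0,0],
  [0,0,0,0,0,0],
  [0,0,0,0,0,0],
  [0,0,0,0,0,0],
], gripper=1, grip_force=10)

```text
time: 16.6
tool_pos: [0.422, -0.1768, 0.0095]
tool_rot: [[-0.259, 0.966, 0.001], [0.966, 0.259, -0.0], [-0.0, 0.001, -1.0]]
wrist_force: [-0.2, 0.4, 2.3]
grip_width: 0.0533
gripper_force: 10.0
```

```bash
python3 -c "
from h import *
o=manip.get_obs();print(o['grip_width'],o['gripper_force'])
go(508,376,140,36)"
```

```text
0.05325948252470561 10.000188052654266
move [ 511.7  226.1 -130.6] rv [ 0.0005  0.0004 -0.3668] at [ 422.  -176.8    9.5]
```

Lift, then carry over in two calls.

>>> play_rows([
  [0,0,-25,0,0,0],
  [0,0,-60,0,0,0],
  [0,0,-100,0,0,0],
  [0,0,-130,0,0,0],
  [30,13,-130,0,0,-0.1],
  [65,29,-130,0,0,-0.2],
  [100,44,-130,0,0,-0.3],
  [135,60,-130,0,0,-0.367],
  [170,75,-130,0,0,-0.367],
  [205,91,-130,0,0,-0.367],
])

```text
time: 17.43
tool_pos: [0.4561, 0.0464, 0.1392]
tool_rot: [[-0.588, 0.809, -0.0], [0.809, 0.588, -0.0], [0.0, -0.0, -1.0]]
wrist_force: [1.1, 0.2, -0.2]
grip_width: 0.0533
gripper_force: 10.0
```

```bash
python3 -c "
from h import *
o=manip.get_obs();print(o['grip_width'],o['gripper_force'])
go(508,376,140,36)"
```

```text
0.05326024380211294 9.998191148042679
move [236.1 235.7  -0.8] rv [-0.0002 -0.      0.    ] at [456.1  46.4 139.2]
```

>>> play_rows([
  [27,27,0,0,0,0],
  [54,54,0,0,0,0],
  [81,81,0,0,0,0],
  [108,108,0,0,0,0],
  [135,135,0,0,0,0],
  [162,162,0,0,0,0],
  [189,189,0,0,0,0],
  [214,214,0,0,0,0],
  [230,230,0,0,0,0],
  [236,236,0,0,0,0],
])

```text
time: 18.27
tool_pos: [0.5073, 0.3797, 0.1388]
tool_rot: [[-0.592, 0.806, -0.001], [0.806, 0.592, 0.003], [0.003, 0.001, -1.0]]
wrist_force: [0.6, 0.1, -0.1]
grip_width: 0.0533
gripper_force: 10.0
```

>>> play_rows([
  [0,0,30,0,0,0],
  [0,0,60,0,0,0],
  [0,0,90,0,0,0],
  [0,0,105,0,0,0],
  [0,0,112,0,0,0],
  [0,0,115,0,0,0],
  [0,0,115,0,0,0],
  [0,0,115,0,0,0],
])

```text
time: 18.93
tool_pos: [0.5097, 0.3748, 0.0255]
tool_rot: [[-0.588, 0.809, 0.002], [0.809, 0.588, 0.001], [-0.0, 0.002, -1.0]]
wrist_force: [-0.2, -0.9, -0.9]
grip_width: 0.0533
gripper_force: 10.0
```

```bash
python3 -c "
from h import *
o=manip.get_obs();print(o['grip_width'],o['gripper_force'],o['wrist_force'])
go(508,376,22,36)"
```

```text
0.05331069835101837 9.999974370002747 [-0.18774108 -0.90800288 -0.86179496]
move [ 2.  -0.6  3.5] rv [ 0.0019  0.     -0.0002] at [509.7 374.8  25.5]
```

>>> play_rows([
  [1,0,4,0,0,0],
  [1,0,5,0,0,0],
  [1,0,5,0,0,0],
])

```text
time: 19.18
tool_pos: [0.5083, 0.3756, 0.0198]
tool_rot: [[-0.588, 0.809, 0.001], [0.809, 0.588, 0.001], [0.0, 0.001, -1.0]]
wrist_force: [0.4, 0.9, -0.2]
grip_width: 0.0532
gripper_force: 10.0
```

>>> play_rows([
  [0,0,0,0,0,0],
  [0,0,0,0,0,0],
  [0,0,0,0,0,0],
  [0,0,0,0,0,0],
], gripper=-0.4)

```text
time: 19.52
tool_pos: [0.5083, 0.3754, 0.0194]
tool_rot: [[-0.588, 0.809, 0.0], [0.809, 0.588, 0.0], [0.0, 0.0, -1.0]]
wrist_force: [0.6, -0.7, 0.2]
grip_width: 0.0636
gripper_force: 0.0
```

>>> play_rows([
  [0,0,-25,0,0,0],
  [0,0,-50,0,0,0],
  [0,0,-85,0,0,0],
  [0,0,-125,0,0,0],
  [0,0,-150,0,0,0],
  [0,0,-150,0,0,0],
])

```text
time: 20.02
tool_pos: [0.5116, 0.3783, 0.1765]
tool_rot: [[-0.588, 0.809, 0.009], [0.809, 0.588, 0.007], [0.0, 0.012, -1.0]]
wrist_force: [0.5, 0.5, 0.3]
grip_width: 0.0642
gripper_force: 0.0
```

Run:
```python
from h import *
im,d,o=snap('top','t7');im2,d2,_=snap('scene','s7');P=cloud('top',d)*1000
a=cv2.resize(im[120:200,185:375],None,fx=4.2,fy=4.2,interpolation=2); b=cv2.resize(im2[200:290,180:370],None,fx=2.8,fy=2.8,interpolation=2);c=cv2.resize(im2[200:260,380:460],None,fx=3,fy=3)
o=np.zeros((600,800,3),np.uint8);o[:a.shape[0],:a.shape[1]]=a;o[340:340+b.shape[0],:b.shape[1]]=b;o[340:340+c.shape[0],540:540+c.shape[1]]=c
cv2.imwrite('pics/c7.png',o[:,:,::-1])
Q=P[122:195,291:372].reshape(-1,3);c=np.array([631,-142.5]);u=np.array([-.1444,.9895]);v=np.array([.9895,.1444])
L=np.c_[(Q[:,:2]-c)@u,(Q[:,:2]-c)@v,Q[:,2]];L=L[(abs(L[:,0])<78)&(abs(L[:,1])<66)&(L[:,2]>11)]
for s in (1,-1):
    B=L[L[:,1]*s>0];hd=B[B[:,0]>25];hn=B[B[:,0]<5]; print(s,len(B),'x',B[:,0].min().round(),B[:,0].max().round(),'head y',np.percentile(hd[:,1],[2,98]).round(),'z',np.percentile(hd[:,2],[5,50,95]).round(1),'handle y',hn[:,1].mean().round(1),'z',np.percentile(hn[:,2],[50,95]).round(1))
```

```text
1 480 x -70.0 70.0 head y [11. 49.] z [18.5 23.  26.1] handle y 28.6 z [21.3 25.1]
-1 493 x -74.0 66.0 head y [-49. -11.] z [19.1 23.2 26.5] handle y -32.7 z [21.3 24.9]
```

View pics/c7.png

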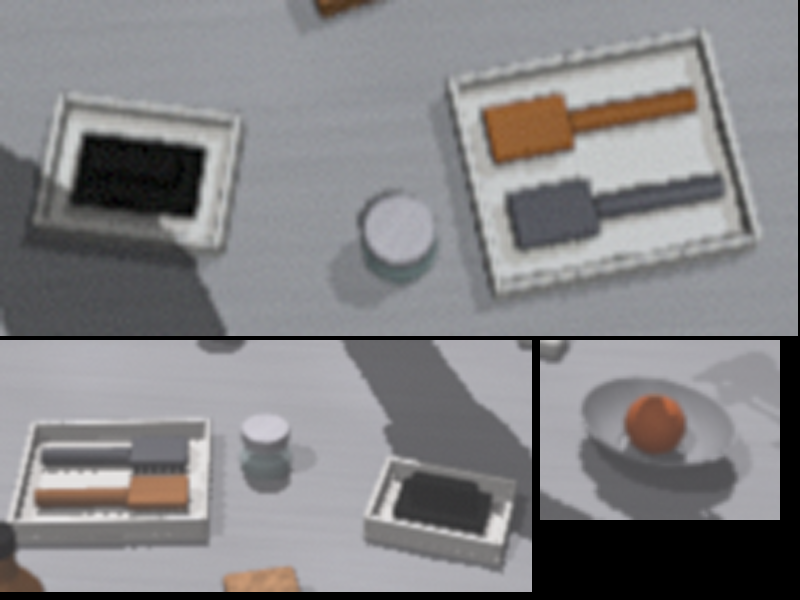

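Both brushes lie flat side by side at tray y = ±30 mm. The comb is centred with its ridge up, the ball is mid-bowl and the jar hasn't moved. I'll let things settle, then hand in.

>>> play_rows([
  [0,0,-20,0,0,0],
  [0,0,-20,0,0,0],
  [0,0,-20,0,0,0],
  [0,0,-20,0,0,0],
  [0,0,-20,0,0,0],
  [0,0,-20,0,0,0],
  [0,0,-20,0,0,0],
  [0,0,-20,0,0,0],
  [0,0,-20,0,0,0],
  [0,0,-20,0,0,0],
])

```text
time: 20.95
tool_pos: [0.5081, 0.3753, 0.1891]
tool_rot: [[-0.588, 0.809, -0.0], [0.809, 0.588, -0.0], [-0.0, -0.0, -1.0]]
wrist_force: [0.2, 1.1, 0.8]
grip_width: 0.0643
gripper_force: 0.0
```

>>> play_rows([
  [0,0,0,0,0,0],
  [0,0,0,0,0,0],
  [0,0,0,0,0,0],
  [0,0,0,0,0,0],
  [0,0,0,0,0,0],
  [0,0,0,0,0,0],
  [0,0,0,0,0,0],
  [0,0,0,0,0,0],
  [0,0,0,0,0,0],
  [0,0,0,0,0,0],
])

```text
time: 21.78
tool_pos: [0.5081, 0.3753, 0.1892]
tool_rot: [[-0.588, 0.809, -0.0], [0.809, 0.588, 0.0], [0.0, -0.0, -1.0]]
wrist_force: [0.5, 0.3, 0.9]
grip_width: 0.0643
gripper_force: 0.0
```

Run:
```python
from h import *
for k in range(2):
    im,d,o=snap('scene',f's8{k}'); h=cv2.cvtColor(im,cv2.COLOR_RGB2HSV); P=cloud('scene',d)*1000
    m=np.zeros(d.shape,bool); m[200:260,385:455]=1; m&=(h[...,1]>150); B=P[m]; A=np.c_[2*B,np.ones(len(B))]
    print(len(B),np.mean(np.argwhere(m),0),np.nanmean(B,0))
print(manip.sign_off())
```

```text
31 [221.90322581 417.74193548] [510.97867031 371.18889343  53.93906713]
30 [222.06666667 417.76666667] [511.70300403 371.13799258  53.90846717]
the job is handed in; nothing more can be done
None
```

I handed the job in at about 22 s: both brushes lie flat side by side in the larger tray, the comb sits ridge up in the smaller tray, the ball rests in the bowl, and the jar is where it was; sign-off gave no verdict.

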